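# Sieve the burnishing balls out of the bushings

## Robot

A 7-joint arm with a two-finger parallel gripper is mounted at the origin on the work surface. World frame = base frame: x ahead of the robot, y to its left, z up, the work surface at z = 0. Lengths are in m, angles in degrees, forces in N, time in s.
With the tool pointing down it reaches from about 0.35 to 0.9 m from the base axis. Payload 7.2 kg.
Tool frame: the origin (TCP) lies at the very end of the fingers, on their centre line; the grasp point (between the pads) lies 19 mm behind it; z points along the fingers, y is the direction in which the jaws open and shut (so a half turn about z gives the same grasp; the last joint's range is limited). The gripper opens to 88 mm and grips with 3 to 60 N. Pads are 20 mm wide; open, the fingers measure 115 mm over their backs; the gripper's body (75 mm by 178 mm) begins 61 mm behind the grasp point.
Start: joints at [64.16, 23.554, -0.728, 91.456, 0.321, 64.991, -4.71], TCP at [0.233, -0.58, 0.223] pointing down, gripper open.
Joint ranges: [-169.25, 169.25], [-16.82, 113.86], [-84.01, 82.57], [7.8, 145.47], [-59.2, 239.2], [7.22, 106.19], [-163.78, 163.78]. Speed limits (degrees/s): [136.94, 136.94, 172.46, 172.46, 180, 180, 180].

## Interface

Orientations are given as [roll, pitch, yaw] about the fixed x, y, z axes, in that order (R = Rz(yaw) Ry(pitch) Rx(roll)).
In Python, from station import ctrl gives the robot as it stands.
- The arm moves only by the tool servo_tool, never from a script. Its arguments are lists of equal length, an entry for each row: "hand": the closure, from -1 (fully open) to 1 (shut), so that 0 is half open; "xyz": the shift along the world's x, y, z in m, a list of three; "twist": the turn about the world's z in degrees. In form: {"hand": [hand, ...], "xyz": [[x, y, z], ...], "twist": [twist, ...]}. A call has 1 to 5 rows; each row is the pose to reach, as a shift and turn from the pose commanded when the call began; what a row does not reach only later rows make up. A row lasts 1/8 s, in which the tool goes at most 62.5 mm and 10.7 degrees, less where a joint would pass 70% of its speed; a pose out of reach is approached as far as the arm can. A call with a gripper value outside its range is refused whole. The fingers move at their own pace and stop on an object; "squeeze" is the grip in N (left out, the last holds). Time passes only in rows, so rows that repeat a pose let the fingers close. It gives the time, the measured TCP pose, the force and the opening at its end, in the units of the state.
- ctrl.state(): the state, without advancing time (a new reading comes with each control period).
- ctrl.grab_frame(name): name is "side" or "top" or "wrist"; returns a dict with "color" (400x640x3 uint8, blue, green, red), "range_z" (400x640 float32, m along the optical axis (not along the pixel's ray), 0 where there is no reading), "intrinsics" (3x3 intrinsics, pixels), "cam_to_world" (4x4, takes a point from camera to world coordinates); the wrist camera has in their place "tool_from_camera" (4x4, takes a point from camera to tool coordinates, whose origin is the TCP and whose axes are the flange's). Camera axes: x right, y down, z forward; pixel columns grow to the right and rows downward; lengths in m; the calibration is good to about 2 mm. A picture is of the moment at which its call begins: read the wrist's pose just before it.
- ctrl.close_job(): hands the job in, once; it reports no verdict.
Trained networks look in a picture, given as the dict that the camera call returned (one of the last four; its "shot" number tells which), for a name from the list of things; names that differ only in an ending like _2 or _b are one class to them, and where a whole thing is asked for, a point or a joint stands for the part that bears it (a point fixed in the world has none). Each returns a list of dicts, best first, with "p" (0 to 1); they miss things now and then, are a little off and sometimes report something else, mostly with a low value. They report only what shows in the picture. A call takes as long as a camera call.
- ctrl.look_for(label, picture): "point" ([x, y, z] in m, in world coordinates, good to about 4 mm: the middle of the surface that is visible of it).
- ctrl.regions_of(label, picture): "region" (400x640 bool, what is visible of it).
- ctrl.mark_of(label, picture): "point" ([x, y, z] in m, in world coordinates, good to about 4 mm: a listed point, or the origin of a listed thing).
The state is a dict: "t": time; "joints": joint angles; "qd": joint speeds; "effort": joint torques, N m; "eef_pos": TCP position; "orientation": TCP orientation; "wrist_force": force on the tool from outside, world axes, zero at the start; "torque": the same for the moment, N m; "gripper_width": finger opening in m.
Only numpy, scipy, OpenCV 4.12 (cv2) and the standard library are available. Lean on these libraries where they do the work, as an engineer would, in place of code of your own. Each camera call takes 0.05 s, during which the arm holds its last target.

## Task

Lift the steel sieve by its handle, keeping it level, and lower it gently by feel onto the middle of the bronze fixture's sprung rails, whose height is not known beforehand. Still holding it, and keeping its runners lightly bearing on the rails without pressing hard or ramming the stops, shake it smartly side to side along the rails, well over to both sides several times, until all four small balls have dropped through into the dish below and the three flanged bushings are left in the sieve. Then let go, leaving the sieve lying level on the rails with the bushings in it; do not disturb the other things on the bench.

Things in the scene. Friction and masses are not known exactly. Their poses are not given: they have to be found in the camera images.
- sieve: stainless sieve, a square walled tray with a handle bar over it; 0.31 to 0.43 kg, plus 0.17 kg of contents. Origin: centre of its underside; x along the handle bar, y the shaking direction, z up; a half turn about z gives the same shape. Tray 112 (x) by 116 (y) mm, walls 28 high. At both x ends a flat runner, underside at z = 0, 4 thick, 116 long in y, reaches out to |x| = 69
- sieve_handle (a point): grip point: middle of the sieve's handle bar, 66 mm above the sieve's underside. The bar runs along the sieve's x, 116 long, 11 wide (y), 20 high (z 56 to 76), on posts at x = +-54, free below; its flat sides face +-y
- sieve_floor (a point): middle of the sieve's floor, 4 mm above its underside. A solid gutter along x: flat for |y| < 7, then rising 7 degrees to |y| = 24; beyond, on each side, four holes of 20 by 21 mm (|y| 24 to 45), then a ledge. Carried level and smoothly, balls stay in the gutter; quick shaking along y (strokes of 20 to 35 mm, 0.15 m/s mean or faster, sharply reversed) throws them into the holes
- fixture: fixed bronze sieving fixture. Origin: centre of its underside; y along its two rails, z up; a half turn about z gives the same shape. Base plate 170 (x) by 214 (y) by 8 mm, a white dish on it, rails above the dish. The sieve's runners rest and slide on the rails, sieve x and y along the fixture's x and y (or turned by pi)
- fixture_rails (a point): mid-range point of the rails, 75 mm above the fixture's underside on its axis. True height of the unloaded rail tops: 56 to 94 mm, set anew each time and NOT measured: lower until the force changes. The rails are sprung: 4 N before they yield, then 2.5 N/mm, 3 mm of travel (11 N), then solid. Never load or strike the fixture with over 22 N
- fixture_guides (a point): same point as the rails' mid-range point. Rails span |x| 59 to 75, 208 long. Side lips at |x| = 75 rise 10 mm above the rails (6 mm play each side of the runners). End stops 12 mm high begin at |y| = 82: the sieve's centre can slide 24 mm either way from the middle
- fixture_dish (a point): middle of the dish's inner floor, 12 mm above the fixture's underside; dish inside 116 (x) by 176 (y), rim 42 mm above the fixture's underside
- ball0_center (a point): centre of steel ball 1 of 4, 14 mm in diameter, 12 g, starting in the sieve's gutter; to be sieved out into the dish (its centre then lies about 19 mm above the fixture's underside)
- ball1_center (a point): centre of steel ball 2 of 4, 14 mm in diameter, 12 g, starting in the sieve's gutter; to be sieved out into the dish (its centre then lies about 19 mm above the fixture's underside)
- ball2_center (a point): centre of steel ball 3 of 4, 14 mm in diameter, 12 g, starting in the sieve's gutter; to be sieved out into the dish (its centre then lies about 19 mm above the fixture's underside)
- ball3_center (a point): centre of steel ball 4 of 4, 14 mm in diameter, 12 g, starting in the sieve's gutter; to be sieved out into the dish (its centre then lies about 19 mm above the fixture's underside)
- bushing0: flanged aluminium-grey bushing 1 of 3, flange diameter 30 mm and 7 thick, neck diameter 20, 18 mm tall overall, 40 g; origin: centre of its flange face; starts on the sieve's floor, flange down, beside the gutter, too big for the holes; must stay in the sieve
- bushing1: flanged aluminium-grey bushing 2 of 3, flange diameter 30 mm and 7 thick, neck diameter 20, 18 mm tall overall, 40 g; origin: centre of its flange face; starts on the sieve's floor, flange down, beside the gutter, too big for the holes; must stay in the sieve
- bushing2: flanged aluminium-grey bushing 3 of 3, flange diameter 30 mm and 7 thick, neck diameter 20, 18 mm tall overall, 40 g; origin: centre of its flange face; starts on the sieve's floor, flange down, beside the gutter, too big for the holes; must stay in the sieve
- crucible: white ceramic crucible, 42 mm diameter, 36 high, standing between sieve and fixture; bystander, leave alone (origin: its underside)
- head: matte grey programming head, a round puck 80 mm across with a stub, 27 high; bystander, leave alone (origin: its underside)
- spanner_a: larger steel spanner key, 140 mm long, lying flat; bystander, leave alone (origin: its underside)
- spanner_b: smaller steel spanner key, 110 mm long, lying flat; bystander, leave alone (origin: its underside)
- jar: small amber glass jar, 48 mm diameter, 60 high; bystander, leave alone (origin: its underside)
- driver: screwdriver, 150 mm long, lying at the far edge; bystander, leave alone (origin: its underside)

How it is judged (in metres and radians):
On the way, in this order (a step that is already met when the one before it is completed fails the run):
1. the sieve's runners bear on the fixture's rails (over 1 N), the sieve in the middle, within 6 mm along the rails (contact force between sieve and fixture above 1 N and horizontal distance between sieve and fixture below 0.012 m and y of sieve in the frame of fixture between -0.006 and 0.006 m), for 0.15 s.
2. the sieve, its runners bearing on the rails (over 0.5 N), is slid more than 9 mm to the left (fixture's +y) of the middle (contact force between sieve and fixture above 0.5 N and y of sieve in the frame of fixture above 0.009 m).
3. the sieve, its runners bearing on the rails (over 0.5 N), is slid more than 9 mm to the right of the middle (contact force between sieve and fixture above 0.5 N and y of sieve in the frame of fixture below -0.009 m).
4. the sieve, its runners bearing on the rails (over 0.5 N), is slid more than 9 mm to the left of the middle, again (all of step 2).
5. the sieve, its runners bearing on the rails (over 0.5 N), is slid more than 9 mm to the right of the middle, again (all of step 3).
At the end, for the whole second after the job is handed in: All four balls lie in the fixture's dish; all three bushings are inside the sieve, at rest; the sieve is released and lies still and level (within 0.05 rad) on the rails, carried by them (over 2 N), its centre within 30 mm of the fixture's and its runners along the rails (within 0.12 rad) (z of ball0_center in the frame of fixture between 0.012 and 0.04 m and x of ball0_center in the frame of fixture between -0.062 and 0.062 m and y of ball0_center in the frame of fixture between -0.092 and 0.092 m and z of ball1_center in the frame of fixture between 0.012 and 0.04 m and x of ball1_center in the frame of fixture between -0.062 and 0.062 m and y of ball1_center in the frame of fixture between -0.092 and 0.092 m and z of ball2_center in the frame of fixture between 0.012 and 0.04 m and x of ball2_center in the frame of fixture between -0.062 and 0.062 m and y of ball2_center in the frame of fixture between -0.092 and 0.092 m and z of ball3_center in the frame of fixture between 0.012 and 0.04 m and x of ball3_center in the frame of fixture between -0.062 and 0.062 m and y of ball3_center in the frame of fixture between -0.092 and 0.092 m and z of bushing0 in the frame of sieve between 0 and 0.03 m and x of bushing0 in the frame of sieve between -0.054 and 0.054 m and y of bushing0 in the frame of sieve between -0.054 and 0.054 m and linear speed of each of bushing0, bushing1, bushing2 below 0.03 m/s and z of bushing1 in the frame of sieve between 0 and 0.03 m and x of bushing1 in the frame of sieve between -0.054 and 0.054 m and y of bushing1 in the frame of sieve between -0.054 and 0.054 m and z of bushing2 in the frame of sieve between 0 and 0.03 m and x of bushing2 in the frame of sieve between -0.054 and 0.054 m and y of bushing2 in the frame of sieve between -0.054 and 0.054 m and contact force between sieve and fixture above 2 N and horizontal distance between sieve and fixture below 0.03 m and angle between sieve's own z axis and vertical below 0.05 rad and linear speed of sieve below 0.02 m/s and angle between the y axis of sieve and the y axis of fixture, either way round below 0.12 rad); the robot touches nothing.
It fails at once if the sieve presses or strikes the fixture with more than 22 N (contact force between sieve and fixture above 22 N).
It fails at once if the sieve is tipped by more than 0.35 rad (angle between sieve's own z axis and vertical above 0.35 rad).
It fails at once if a bystander is moved by more than 30 mm (distance of any of crucible, head, spanner_a, spanner_b, jar, driver from where it was at the start of the episode above 0.03 m).
It also fails if it takes over 58 s, if anything falls off the work surface, if the arm or the gripper's body presses on something with over 40 N, if the wrist force passes 120 N, or if a joint passes its speed limit or range.

## Working session

There is one attempt and no reset: what is moved stays moved. The work goes in short steps, Python scripts to look and compute and a tool call to move; the robot and the scene stay as the last step left them, time stands still between calls to the robot, and variables do not carry over. Pictures are saved under pics/ and viewed, and the job is handed in when it is done.

Besides the shell and the picture viewer there is one more tool, called after "Request:" as name(argument=value, ...), one argument or row to a line, values as JSON. servo_tool: Moves the arm, as the interface text tells. Its arguments: {"type":"object","properties":{"hand":{"type":"array","items":{"type":"number"}},"xyz":{"type":"array","items":{"type":"array","items":{"type":"number"}}},"twist":{"type":"array","items":{"type":"number"}},"squeeze":{"type":"number"}},"required":["hand","xyz","twist"]}

```bash
mkdir -p pics; ls; cat > h.py <<'E'
import numpy as np,cv2
from station import ctrl
def save(f,n): cv2.imwrite('pics/'+n+'.png',f['color'])
def pts(f,mask=None):
    z=f['range_z'];K=np.array(f['intrinsics']);v,u=np.nonzero((z>0) if mask is None else (mask&(z>0)))
    d=z[v,u];P=np.c_[(u-K[0,2])*d/K[0,0],(v-K[1,2])*d/K[1,1],d,np.ones(len(d))]
    return (P@np.array(f['cam_to_world']).T)[:,:3]
E
python3 - <<'E'
from h import *
s=ctrl.state();print({k:np.round(v,4).tolist() for k,v in s.items()})
for n in('top','side'):
    f=ctrl.grab_frame(n);save(f,n+'0')
    for l in['sieve','sieve_handle','sieve_floor','fixture','fixture_rails','fixture_dish','crucible','jar','head','ball0_center','bushing0']:
        print(n,l,[(round(r['p'],2),np.round(r['point'],4).tolist()) for r in ctrl.mark_of(l,f)][:4])
E
```

```text
pics
{'t': 0.0, 'joints': [64.161, 23.6002, -0.7289, 91.5033, 0.3209, 64.9904, -4.7106], 'qd': [-0.0737, -0.0989, 0.1236, -0.0138, -0.1027, -0.014, 0.0039], 'effort': [-0.0, -58.7964, 0.6412, -29.1083, -0.0541, 0.0182, 0.0002], 'eef_pos': [0.2332, -0.5793, 0.2218], 'orientation': [-179.9084, 0.0063, 21.9325], 'wrist_force': [-0.0602, 0.4445, -0.0177], 'torque': [-0.0155, -0.026, 0.0274], 'gripper_width': 0.0879}
top sieve [(0.75, [0.539, -0.2238, -0.0001])]
top sieve_handle [(0.67, [0.5402, -0.2302, 0.0641])]
top sieve_floor [(0.71, [0.538, -0.229, 0.0062])]
top fixture [(0.67, [0.588, 0.1984, 0.0035])]
top fixture_rails [(0.73, [0.5394, -0.2247, -0.0023]), (0.72, [0.5922, 0.196, 0.0736])]
top fixture_dish [(0.66, [0.6091, -0.4398, 0.0001]), (0.6, [0.5876, 0.1983, 0.0123])]
top crucible [(0.57, [0.4862, 0.0017, -0.0004])]
top jar [(0.76, [0.636, 0.4398, -0.0012])]
top head [(0.65, [0.5793, -0.2299, 0.0125]), (0.59, [0.4099, -0.4226, 0.0025])]
top ball0_center [(0.49, [0.409, -0.4242, 0.0019])]
top bushing0 [(0.61, [0.5368, -0.2606, 0.0038]), (0.55, [0.5736, -0.1915, 0.008]), (0.44, [
[... 222 characters left out ...]
[0.5381, -0.2246, 0.0024])]
side fixture [(0.63, [0.5929, 0.195, -0.0034])]
side fixture_rails [(0.96, [0.5843, 0.1938, 0.0741]), (0.18, [0.6058, -0.4405, -0.0026])]
side fixture_dish [(0.81, [0.5899, 0.1987, 0.0101])]
side crucible [(0.65, [0.487, -0.0047, 0.0002]), (0.62, [0.4108, 0.447, 0.0001]), (0.27, [0.5381, -0.2272, 0.0044])]
side jar [(0.75, [0.634, 0.4342, -0.0013])]
side head [(0.77, [0.4067, -0.426, 0.0001]), (0.66, [0.4891, -0.0066, -0.0014])]
side ball0_center [(0.47, [0.5093, -0.1897, 0.006]), (0.43, [0.5885, 0.195, 0.0758]), (0.42, [0.5013, -0.2348, 0.0067])]
side bushing0 [(0.58, [0.5708, -0.194, 0.0042]), (0.56, [0.5356, -0.2625, 0.0077]), (0.47, [0.5117, -0.1906, 0.0083])]
```

View pics/top0.png

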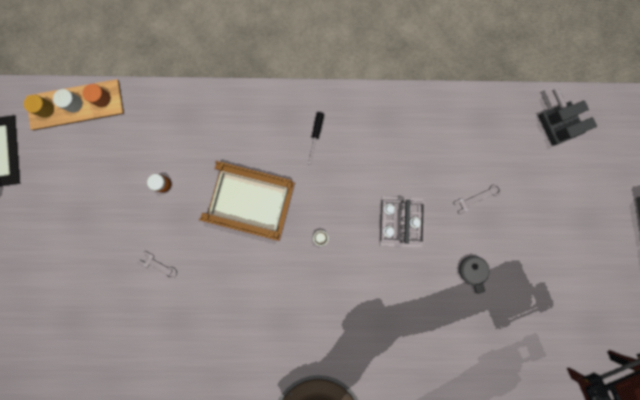

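View pics/side0.png

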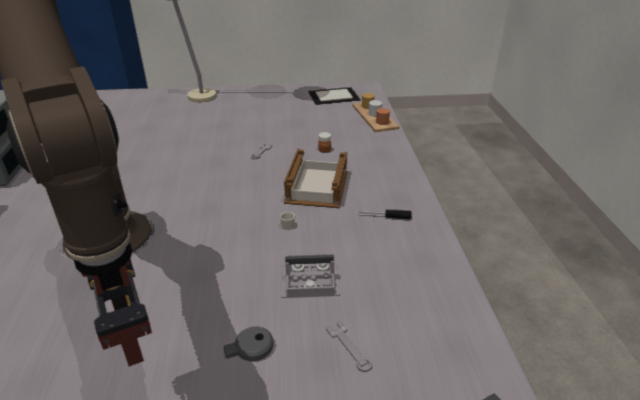

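```bash
python3 - <<'E'
from h import *
f=ctrl.grab_frame('top')
for l in['sieve','fixture','sieve_handle']:
    for r in ctrl.regions_of(l,f)[:2]:
        P=pts(f,r['region']);print(l,round(r['p'],2),len(P),P.mean(0).round(4),P.min(0).round(3),P.max(0).round(3))
        for lo in (0.03,0.05):
            Q=P[P[:,2]>lo]
            if len(Q)>5: print(lo,len(Q),cv2.minAreaRect((Q[:,:2]*1000).astype(np.float32)),np.median(Q[:,2]).round(3))
        print('all',cv2.minAreaRect((P[:,:2]*1000).astype(np.float32)))
        print(np.histogram(P[:,2],bins=np.arange(0,.12,.008))[0])
print(f['intrinsics'],np.array(f['cam_to_world']).round(3))
c=cv2.resize(f['color'][140:270,180:440],None,fx=3,fy=3,interpolation=cv2.INTER_CUBIC);cv2.imwrite('pics/topz.png',c)
E
```

```text
sieve 0.83 1520 [ 0.5395 -0.2252  0.02  ] [ 0.471 -0.289 -0.005] [ 0.61  -0.164  0.08 ]
0.03 281 ((539.8477783203125, -223.12002563476562), (111.3379135131836, 116.23917388916016), 89.8147964477539) 0.074
0.05 259 ((539.48974609375, -224.91673278808594), (18.334943771362305, 115.46910095214844), 87.54499816894531) 0.074
all ((540.2406616210938, -226.2901611328125), (120.08494567871094, 137.97315979003906), 87.3715591430664)
[823 114  63 202   7   4   6  33  50 172   0   0   0   0]
sieve 0.32 361 [0.6343 0.435  0.0471] [ 0.612  0.417 -0.   ] [0.664 0.478 0.063]
0.03 289 ((636.45849609375, 440.6424865722656), (41.959800720214844, 43.68840789794922), 71.38533782958984) 0.059
0.05 223 ((635.8671264648438, 441.1566162109375), (40.77391815185547, 41.962791442871094), 2.078453540802002) 0.06
all ((644.3704833984375, 444.03277587890625), (65.47915649414062, 44.88804244995117), 25.509069442749023)
[  7  20  22  37  37   7  23 207   0   0   0   0   0   0]
fixture 0.65 4872 [0.5898 0.1958 0.0305] [ 0.484  0.075 -0.005] [0.693 0.32  0.083]
0.03 1732 ((589.1807250976562, 198.12057495117188), (207
[... 404 characters left out ...]
197] [ 0.471 -0.294 -0.005] [ 0.61  -0.164  0.08 ]
0.03 290 ((539.8477783203125, -223.12002563476562), (111.3379135131836, 116.23917388916016), 89.8147964477539) 0.074
0.05 266 ((539.48974609375, -224.91673278808594), (18.334943771362305, 115.46910095214844), 87.54499816894531) 0.074
all ((539.618896484375, -230.09283447265625), (127.67525482177734, 138.2794647216797), 87.61121368408203)
[882 111  65 227   8   4   6  33  50 179   0   0   0   0]
[[374.1669901    0.         317.98985766]
 [  0.         374.1669901  196.79543612]
 [  0.           0.           1.        ]] [[ 0.012 -0.996  0.087  0.514]
 [-1.    -0.012 -0.005  0.012]
 [ 0.006 -0.087 -0.996  1.048]
 [ 0.     0.     0.     1.   ]]
```

View pics/topz.png

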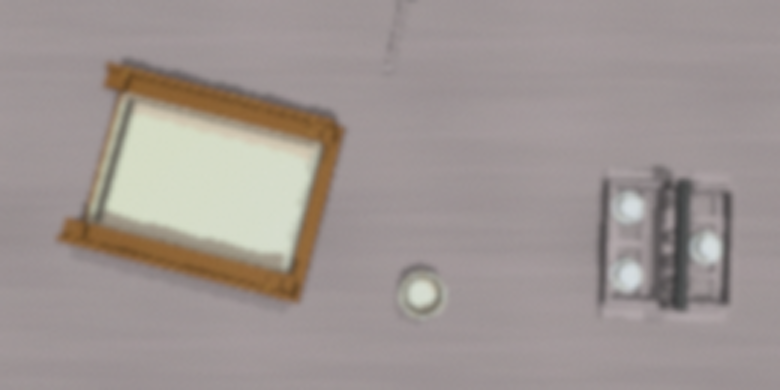

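Request:
servo_tool(
  hand=[-1,-1,-1,-1,-1],
  xyz=[
    [0.03,0.034,0.008],
    [0.065,0.075,0.016],
    [0.1,0.115,0.024],
    [0.135,0.155,0.03],
    [0.165,0.19,0.03],
  ],
  twist=[-4,-9,-14,-19,-24.3],
)

```text
t: 2.02
eef_pos: [0.4, -0.3882, 0.2534]
orientation: [180.0, -0.1, -2.5]
wrist_force: [0.0, -1.0, 1.1]
gripper_width: 0.0877
```

Request:
servo_tool(
  hand=[-1,-1,-1,-1,-1],
  xyz=[
    [0.035,0.04,0],
    [0.07,0.082,0],
    [0.105,0.125,0],
    [0.13,0.155,0],
    [0.142,0.163,0],
  ],
  twist=[0,0,0,0,0],
)

```text
t: 2.65
eef_pos: [0.5419, -0.2241, 0.2527]
orientation: [-180.0, -0.0, -2.1]
wrist_force: [-0.4, -0.9, -0.9]
gripper_width: 0.0879
```

Request:
servo_tool(
  hand=[-1,-1],
  xyz=[
    [0,0,0],
    [0,0,0],
  ],
  twist=[0,0],
)

```text
t: 2.9
eef_pos: [0.5393, -0.2288, 0.2526]
orientation: [180.0, 0.0, -2.5]
wrist_force: [0.5, -0.4, -0.1]
gripper_width: 0.088
```

```bash
cat >> h.py <<'E'
from scipy.spatial.transform import Rotation as R
def wf():
    s=ctrl.state();f=ctrl.grab_frame('wrist')
    T=np.eye(4);T[:3,:3]=R.from_euler('xyz',s['orientation'],degrees=True).as_matrix();T[:3,3]=s['eef_pos']
    f2=dict(f);f2['cam_to_world']=T@np.array(f['tool_from_camera'])
    return s,f,f2
E
python3 - <<'E'
from h import *
s,f,g=wf();save(f,'w1')
print(s['eef_pos'],s['orientation'],s['joints'])
for l in['sieve','sieve_handle','sieve_floor','ball0_center','bushing0']:
    print(l,[(round(r['p'],2),np.round(r['point'],4).tolist()) for r in ctrl.mark_of(l,f)][:4])
P=pts(g)
m=(abs(P[:,0]-.54)<.09)&(abs(P[:,1]+.226)<.09)
P=P[m]
for a,b in((.066,.085),(.022,.034),(.0,.008)):
    Q=P[(P[:,2]>a)&(P[:,2]<b)];print(len(Q),np.median(Q[:,2]) if len(Q) else 0,cv2.minAreaRect((Q[:,:2]*1000).astype(np.float32)) if len(Q)>5 else 0)
E
```

```text
[ 0.53932236 -0.2287646   0.25255248] [ 1.79951202e+02  4.19915360e-02 -2.51364822e+00] [ 24.59752939  18.7608354   -8.28539049  94.43670385   2.94772711
  67.04076924 -76.91896798]
sieve [(0.82, [0.5381, -0.2289, 0.0007])]
sieve_handle [(0.66, [0.5362, -0.2259, 0.0665])]
sieve_floor [(0.78, [0.5351, -0.231, 0.0077])]
ball0_center [(0.41, [0.4997, -0.2283, 0.0079])]
bushing0 [(0.85, [0.5754, -0.1927, 0.0041]), (0.83, [0.5111, -0.1888, 0.0051]), (0.71, [0.5391, -0.2642, 0.01])]
828 0.07621528392658547 ((537.4827880859375, -228.26809692382812), (14.214786529541016, 114.34879302978516), 89.0726089477539)
1584 0.02746798659906083 ((536.5799560546875, -228.32200622558594), (116.10255432128906, 112.34318542480469), 87.85623168945312)
8974 0.0013527724189309753 ((540.002197265625, -225.99679565429688), (179.95065307617188, 179.9711151123047), 89.98377227783203)
```

View pics/w1.png

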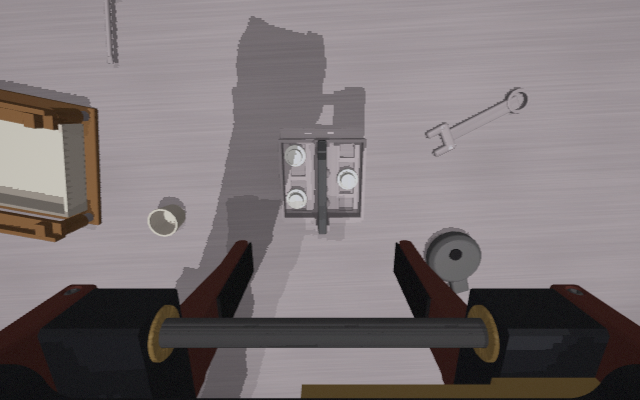

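Request:
servo_tool(
  hand=[-0.3,-0.3,-0.3,-0.3,-0.3],
  xyz=[
    [-0.001,0.001,-0.04],
    [-0.001,0.002,-0.085],
    [-0.001,0.002,-0.13],
    [-0.001,0.002,-0.17],
    [-0.001,0.002,-0.185],
  ],
  twist=[0,0.2,0.2,0.2,0.2],
)

```text
t: 3.82
eef_pos: [0.538, -0.2245, 0.0655]
orientation: [-179.9, 0.2, -2.2]
wrist_force: [0.9, 0.1, -0.1]
gripper_width: 0.0571
```

Request:
servo_tool(
  hand=[-0.3,-0.3,-0.3,-0.3],
  xyz=[
    [0,0,-0.01],
    [0,0,-0.02],
    [0,0,-0.02],
    [0,0,-0.02],
  ],
  twist=[0,0,0,0],
)

```text
t: 4.32
eef_pos: [0.54, -0.225, 0.0484]
orientation: [180.0, -0.1, -2.2]
wrist_force: [0.7, 0.2, 0.1]
gripper_width: 0.0574
```

```bash
python3 - <<'E'
from h import *
s,f,g=wf();save(f,'w2')
print(s['eef_pos'],s['orientation'],s['wrist_force'],s['gripper_width'])
E
```

```text
[ 0.53995041 -0.22496756  0.04844671] [ 1.79974991e+02 -6.88498467e-02 -2.16795258e+00] [0.72409008 0.23636145 0.14599746] 0.05735866674791863
```

View pics/w2.png

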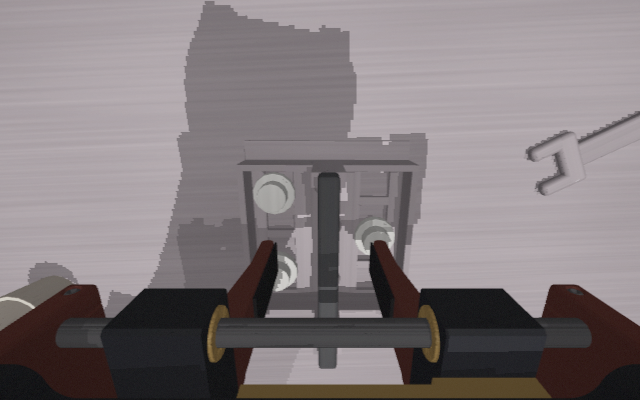

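Request:
servo_tool(
  hand=[0,0.3,0.6,1,1],
  xyz=[
    [0,0,0],
    [0,0,0],
    [0,0,0],
    [0,0,0],
    [0,0,0],
  ],
  twist=[0,0,0,0,0],
  squeeze=45,
)

```text
t: 5.0
eef_pos: [0.5394, -0.2254, 0.0477]
orientation: [180.0, -0.0, -2.2]
wrist_force: [0.2, 0.6, -0.6]
gripper_width: 0.0109
```

Request:
servo_tool(
  hand=[1,1,1],
  xyz=[
    [0,0,0],
    [0,0,0],
    [0,0,0],
  ],
  twist=[0,0,0],
)

```text
t: 5.38
eef_pos: [0.5394, -0.2252, 0.0477]
orientation: [180.0, -0.0, -2.2]
wrist_force: [0.5, -3.5, -2.1]
gripper_width: 0.0106
```

```bash
python3 - <<'E'
from h import *
for i in range(3):
    s,f,g=wf()
    print(s['eef_pos'],s['orientation'],s['wrist_force'],s['gripper_width'])
save(f,'w3')
E
```

```text
[ 0.53940553 -0.22522397  0.04766243] [ 1.79974908e+02 -4.24342732e-03 -2.18724979e+00] [ 0.46714541 -3.50867704 -2.05633841] 0.010587269133851728
[ 0.53939615 -0.22512452  0.04766173] [ 1.79980354e+02 -3.56451382e-03 -2.18536886e+00] [ 0.21246806 -4.3776653  -1.35852578] 0.01078002211423344
[ 0.53939548 -0.22506477  0.04768276] [ 1.79982595e+02 -2.96337860e-03 -2.18110220e+00] [ 0.38409399 -3.22353299 -2.47925705] 0.010689967461306495
```

View pics/w3.png

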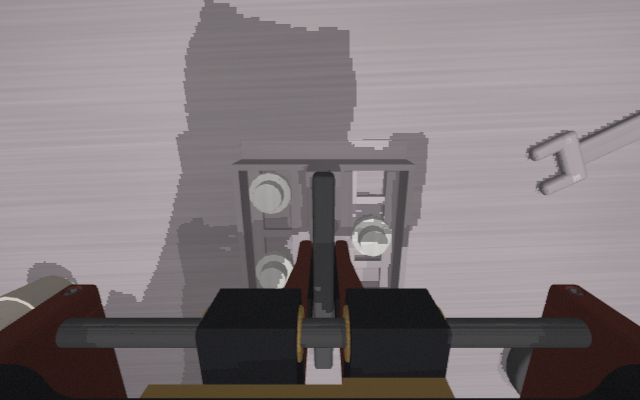

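Request:
servo_tool(
  hand=[1,1,1,1,1],
  xyz=[
    [0,0,0.002],
    [0,0,0.006],
    [0,0,0.012],
    [0,0,0.016],
    [0,0,0.018],
  ],
  twist=[0,0,0,0,0],
)

```text
t: 6.15
eef_pos: [0.5396, -0.2248, 0.0661]
orientation: [180.0, -0.0, -2.2]
wrist_force: [0.2, -0.6, -5.3]
gripper_width: 0.0107
```

Request:
servo_tool(
  hand=[1,1,1,1,1],
  xyz=[
    [0,0,0.003],
    [0,0,0.011],
    [0,0,0.024],
    [0,0,0.038],
    [0,0,0.052],
  ],
  twist=[0,0,0,0,0],
)

```text
t: 6.78
eef_pos: [0.5396, -0.2249, 0.119]
orientation: [180.0, -0.0, -2.2]
wrist_force: [0.2, -0.0, -4.1]
gripper_width: 0.0106
```

Request:
servo_tool(
  hand=[1,1,1,1,1],
  xyz=[
    [0,0,0.014],
    [0,0,0.028],
    [0,0,0.042],
    [0,0,0.053],
    [0,0,0.06],
  ],
  twist=[0,0,0,0,0],
)

```text
t: 7.4
eef_pos: [0.5396, -0.2248, 0.1784]
orientation: [180.0, -0.0, -2.2]
wrist_force: [-0.3, 0.1, -5.8]
gripper_width: 0.0106
```

Request:
servo_tool(
  hand=[1,1,1,1],
  xyz=[
    [0,0,0.003],
    [0,0,0.004],
    [0,0,0.004],
    [0,0,0.004],
  ],
  twist=[0,0,0,0],
)

```text
t: 7.9
eef_pos: [0.5392, -0.2247, 0.1813]
orientation: [-180.0, 0.0, -2.2]
wrist_force: [-0.2, 0.3, -5.7]
gripper_width: 0.0107
```

```bash
python3 - <<'E'
from h import *
for i in range(3):
    s,f,g=wf()
    print(s['eef_pos'],s['orientation'],s['wrist_force'],s['torque'],s['gripper_width'])
save(f,'w4')
f=ctrl.grab_frame('side');cv2.imwrite('pics/s4.png',cv2.resize(f['color'][150:320,220:420],None,fx=3,fy=3))
E
```

```text
[ 0.5392092  -0.22467816  0.18125861] [-1.79988707e+02  4.10689772e-02 -2.16331114e+00] [-0.1848096  0.3242723 -5.6889236] [-0.01270568 -0.00724592 -0.0547899 ] 0.010735561239484475
[ 0.53928937 -0.22471087  0.1813207 ] [-1.79991374e+02  3.10163396e-02 -2.16537044e+00] [ 0.22902099 -0.3624394  -6.33695255] [ 0.01026773  0.02659926 -0.02065483] 0.01069475726733063
[ 0.53929372 -0.22473726  0.18136139] [-1.79993053e+02  2.92158801e-02 -2.16570602e+00] [-0.04722982 -0.78776106 -5.62730251] [ 0.04646826  0.02061126 -0.01550028] 0.011019857999104541
```

View pics/w4.png

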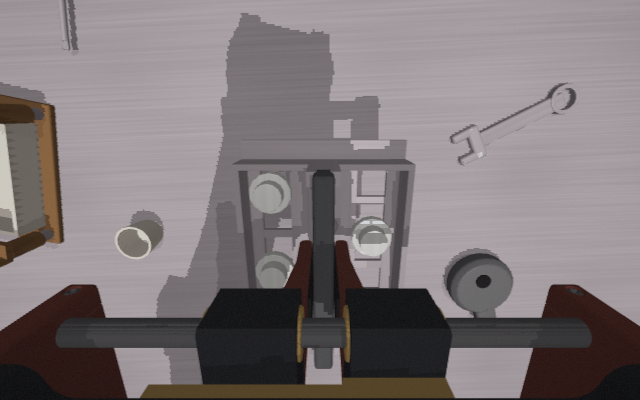

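View pics/s4.png

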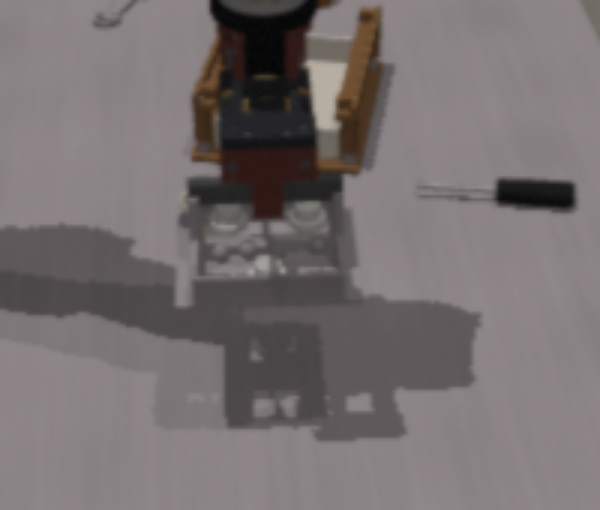

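Request:
servo_tool(
  hand=[1,1,1,1,1],
  xyz=[
    [0.0006,0.005,0],
    [0.0018,0.015,0],
    [0.0035,0.03,0],
    [0.006,0.05,0],
    [0.009,0.075,0],
  ],
  twist=[0,-0.3,-0.8,-1.5,-2.3],
)

```text
t: 8.72
eef_pos: [0.5485, -0.1483, 0.1817]
orientation: [-180.0, -0.0, -4.5]
wrist_force: [0.5, -0.5, -5.0]
gripper_width: 0.0108
```

Request:
servo_tool(
  hand=[1,1,1,1,1],
  xyz=[
    [0.0035,0.03,0],
    [0.007,0.06,0],
    [0.0105,0.09,0],
    [0.014,0.12,0],
    [0.0175,0.15,0],
  ],
  twist=[-0.9,-1.8,-2.7,-3.6,-4.5],
)

```text
t: 9.35
eef_pos: [0.5658, 0.0026, 0.1818]
orientation: [-180.0, -0.0, -8.9]
wrist_force: [0.5, -0.3, -5.2]
gripper_width: 0.0109
```

Request:
servo_tool(
  hand=[1,1,1,1,1],
  xyz=[
    [0.0035,0.03,0],
    [0.007,0.06,0],
    [0.0105,0.09,0],
    [0.014,0.12,0],
    [0.017,0.145,0],
  ],
  twist=[-0.9,-1.8,-2.7,-3.6,-4.3],
)

```text
t: 9.98
eef_pos: [0.5823, 0.148, 0.1817]
orientation: [-180.0, 0.0, -13.2]
wrist_force: [0.4, 0.1, -6.6]
gripper_width: 0.011
```

Request:
servo_tool(
  hand=[1,1,1,1,1],
  xyz=[
    [0.0025,0.02,0],
    [0.0045,0.035,0],
    [0.0055,0.045,0],
    [0.006,0.05,0],
    [0.0065,0.053,0],
  ],
  twist=[-0.3,-0.6,-0.6,-0.6,-0.6],
)

```text
t: 10.6
eef_pos: [0.5895, 0.1978, 0.1816]
orientation: [180.0, -0.0, -13.9]
wrist_force: [0.2, -0.1, -5.5]
gripper_width: 0.0108
```

Request:
servo_tool(
  hand=[1,1,1],
  xyz=[
    [0,0,0],
    [0,0,0],
    [0,0,0],
  ],
  twist=[0,0,0],
)

```text
t: 10.98
eef_pos: [0.5895, 0.1978, 0.1817]
orientation: [180.0, -0.0, -13.9]
wrist_force: [0.8, 0.3, -6.1]
gripper_width: 0.0106
```

```bash
python3 - <<'E'
from h import *
s,f,g=wf()
print(s['eef_pos'],s['orientation'],s['wrist_force'],s['joints'])
save(f,'w5')
f=ctrl.grab_frame('side');cv2.imwrite('pics/s5.png',cv2.resize(f['color'][80:250,220:420],None,fx=3,fy=3))
f=ctrl.grab_frame('top');cv2.imwrite('pics/t5.png',cv2.resize(f['color'][140:260,180:330],None,fx=4,fy=4))
print([ (r['p'],r['point']) for r in ctrl.mark_of('sieve_handle',f)])
E
```

```text
[0.58949968 0.1977945  0.18170762] [ 1.79989667e+02 -5.92241810e-03 -1.38985306e+01] [ 0.76366753  0.32133383 -6.11484463] [ -13.16239434   26.05877662  -13.61153179   93.92960108    6.81343048
   60.82525488 -132.6665    ]
[(0.87, [0.5877, 0.1967, 0.201])]
```

View pics/w5.png

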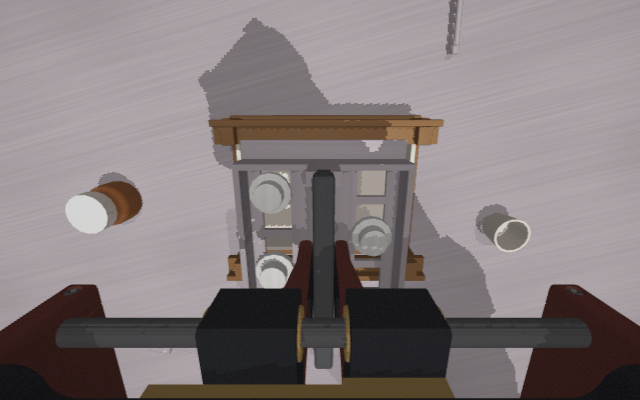

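View pics/s5.png

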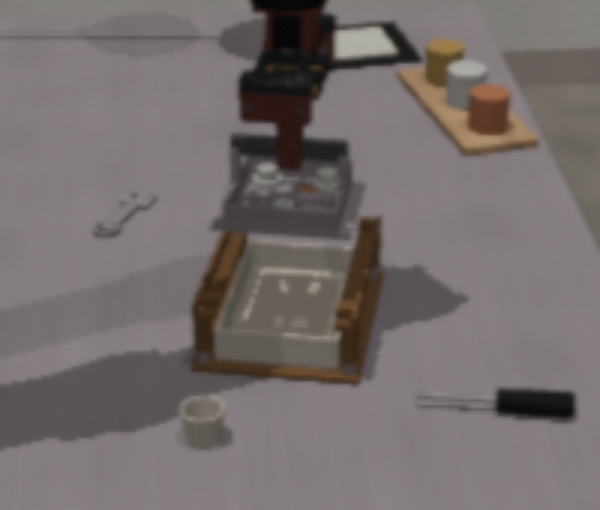

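View pics/t5.png

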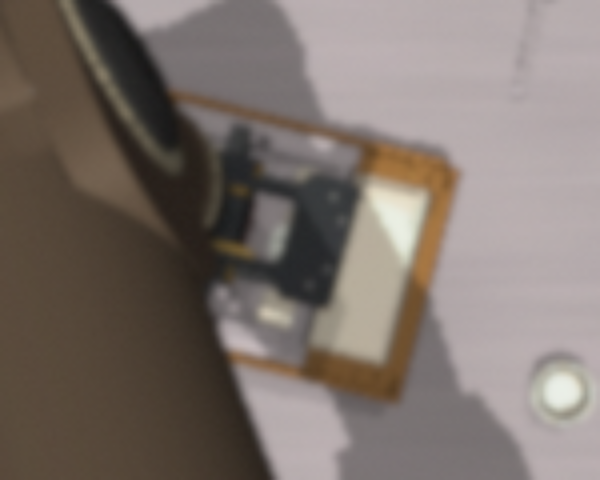

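```bash
python3 - <<'E'
from h import *
s,f,g=wf()
K=np.array(f['intrinsics']);print(K)
P=pts(g); c=np.array([.5895,.1978]);a=np.radians(-13.9)
x=np.array([np.cos(a),np.sin(a)]);y=np.array([-np.sin(a),np.cos(a)])
X=(P[:,:2]-c)@x;Y=(P[:,:2]-c)@y;Z=P[:,2]
m=(X>.055)&(X<.1)&(abs(Y)<.13)
Q=np.c_[X,Y,Z][m]
print(np.histogram(Q[:,2],bins=np.arange(0,.2,.006)))
F=Q[(Q[:,2]>.055)&(Q[:,2]<.09)]
print(F.min(0),F.max(0))
print('rect',cv2.minAreaRect((F[:,:2]*1000).astype(np.float32)))
# profile vs Y and vs X
for y0 in np.arange(-.112,.113,.008):
    k=F[abs(F[:,1]-y0)<.004]
    if len(k): print('y %.3f n%d xmin %.4f xmax %.4f zmed %.4f zmax %.4f'%(y0,len(k),k[:,0].min(),k[:,0].max(),np.median(k[:,2]),np.percentile(k[:,2],95)))
for x0 in np.arange(.056,.09,.003):
    k=F[(abs(F[:,0]-x0)<.0015)&(abs(F[:,1])<.07)]
    if len(k):print('x %.3f n%d z %.4f'%(x0,len(k),np.median(k[:,2])))
# sieve: tray walls
k=np.c_[X,Y,Z][(abs(X)<.075)&(abs(Y)<.075)&(Z>.125)&(Z<.175)]
print('sieve walls',k.min(0),k.max(0),np.median(k[:,2]))
b=np.c_[X,Y,Z][(abs(Y)<.01)&(Z>.195)&(Z<.222)&(abs(X)<.07)]
print('bar',b.min(0),b.max(0),np.median(b[:,1]))
E
```

```text
[[289.51398235   0.         323.11801602]
 [  0.         289.51398235 207.43045007]
 [  0.           0.           1.        ]]
(array([2388,  731,    0,    1,    6,    4,    7,    6,    6,   22,   80,
       2689, 1017, 1218,    0,    0,    0,    0,    0,    0,    0,    0,
        948, 1853,    0,    0,   30,   51,   36,   60,   62,   59,   74]), array([0.   , 0.006, 0.012, 0.018, 0.024, 0.03 , 0.036, 0.042, 0.048,
       0.054, 0.06 , 0.066, 0.072, 0.078, 0.084, 0.09 , 0.096, 0.102,
       0.108, 0.114, 0.12 , 0.126, 0.132, 0.138, 0.144, 0.15 , 0.156,
       0.162, 0.168, 0.174, 0.18 , 0.186, 0.192, 0.198]))
[ 0.05784791 -0.10768769  0.05521774] [0.08041592 0.1008549  0.08238335]
rect ((69.0921859741211, -3.412445068359375), (208.54261779785156, 22.56209945678711), 89.9744873046875)
y -0.104 n170 xmin 0.0579 xmax 0.0803 zmed 0.0687 zmax 0.0788
y -0.096 n181 xmin 0.0582 xmax 0.0803 zmed 0.0793 zmax 0.0810
y -0.088 n306 xmin 0.0580 xmax 0.0796 zmed 0.0786 zmax 0.0809
y -0.080 n206 xmin 0.0580 xmax 0.0796 zmed 0.0686 zmax 0.0787
y -0.072 n184 xmin 0.0616 xmax 0.0796 zmed 0.0689 zmax 0.
[... 1013 characters left out ...]
7 xmax 0.0795 zmed 0.0684 zmax 0.0784
y 0.072 n173 xmin 0.0617 xmax 0.0789 zmed 0.0684 zmax 0.0785
y 0.080 n283 xmin 0.0578 xmax 0.0789 zmed 0.0780 zmax 0.0806
y 0.088 n206 xmin 0.0582 xmax 0.0804 zmed 0.0794 zmax 0.0810
y 0.096 n171 xmin 0.0581 xmax 0.0804 zmed 0.0685 zmax 0.0785
y 0.104 n19 xmin 0.0583 xmax 0.0789 zmed 0.0680 zmax 0.0782
x 0.062 n311 z 0.0680
x 0.065 n588 z 0.0680
x 0.068 n450 z 0.0680
x 0.071 n492 z 0.0679
x 0.074 n586 z 0.0776
x 0.077 n476 z 0.0779
x 0.080 n310 z 0.0765
sieve walls [-0.05351891 -0.05884107  0.13518209] [0.06649841 0.05769499 0.17498358] 0.1413735732041444
bar [-0.06113084 -0.00999154  0.19502871] [0.05587291 0.00999188 0.22197445] -0.00012103938044085001
```

Request:
servo_tool(
  hand=[1,1,1,1,1],
  xyz=[
    [-0.0003,-0.001,-0.004],
    [-0.0006,-0.0024,-0.012],
    [-0.0006,-0.0024,-0.022],
    [-0.0006,-0.0024,-0.032],
    [-0.0006,-0.0024,-0.041],
  ],
  twist=[0,0,0,0,0],
)

```text
t: 11.85
eef_pos: [0.5886, 0.1958, 0.1396]
orientation: [180.0, 0.0, -13.9]
wrist_force: [-0.4, 0.1, -5.6]
gripper_width: 0.0108
```

Request:
servo_tool(
  hand=[1,1,1,1,1],
  xyz=[
    [0,0,-0.006],
    [0,0,-0.011],
    [0,0,-0.015],
    [0,0,-0.018],
    [0,0,-0.019],
  ],
  twist=[0,0,0,0,0],
)

```text
t: 12.48
eef_pos: [0.5888, 0.1958, 0.1216]
orientation: [180.0, 0.0, -13.9]
wrist_force: [0.1, -0.3, -5.4]
gripper_width: 0.0107
```

```bash
python3 - <<'E'
from h import *
for i in range(4):
    s,f,g=wf();print(s['eef_pos'],s['orientation'],s['wrist_force'],s['torque'])
save(f,'w6')
E
```

```text
[0.58883916 0.19580172 0.12156817] [ 1.79997261e+02  4.86160221e-04 -1.38711538e+01] [ 0.09351953 -0.33217941 -5.42530913] [0.05856269 0.02739169 0.0198423 ]
[0.58880742 0.19582955 0.12154166] [ 1.79994972e+02  2.87175940e-03 -1.38640006e+01] [ 0.18492281 -0.59383963 -4.68459804] [ 0.05670659  0.05565822 -0.01014623]
[0.58884692 0.19583425 0.12165645] [ 1.79998771e+02 -6.40566570e-04 -1.38658358e+01] [ 0.16672495  0.01757003 -4.63061559] [ 0.09687506 -0.05072111 -0.0338232 ]
[0.58893507 0.19588993 0.12178225] [-1.79992153e+02 -1.08777759e-02 -1.38658265e+01] [-0.41286078 -0.23255878 -5.88764637] [ 0.08298672  0.02829629 -0.0060545 ]
```

View pics/w6.png

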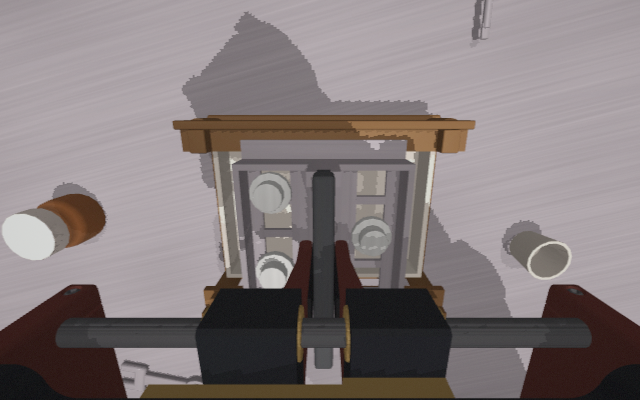

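Request:
servo_tool(
  hand=[1,1,1,1,1],
  xyz=[
    [0,0,-0.001],
    [0,0,-0.002],
    [0,0,-0.003],
    [0,0,-0.004],
    [0,0,-0.0045],
  ],
  twist=[0,0,0,0,0],
)

```text
t: 13.3
eef_pos: [0.5888, 0.1958, 0.117]
orientation: [180.0, 0.0, -13.9]
wrist_force: [0.4, -0.2, -4.9]
gripper_width: 0.0109
```

Request:
servo_tool(
  hand=[1,1,1,1],
  xyz=[
    [0,0,-0.0003],
    [0,0,-0.0006],
    [0,0,-0.001],
    [0,0,-0.001],
  ],
  twist=[0,0,0,0],
)

```text
t: 13.8
eef_pos: [0.5888, 0.1958, 0.1161]
orientation: [180.0, 0.0, -13.9]
wrist_force: [0.4, -0.7, -6.6]
gripper_width: 0.0107
```

Request:
servo_tool(
  hand=[1,1,1],
  xyz=[
    [0,0,-0.0003],
    [0,0,-0.0006],
    [0,0,-0.0006],
  ],
  twist=[0,0,0],
)

```text
t: 14.18
eef_pos: [0.5888, 0.1958, 0.1155]
orientation: [180.0, 0.0, -13.9]
wrist_force: [0.5, -0.3, -4.8]
gripper_width: 0.0108
```

Request:
servo_tool(
  hand=[1,1,1],
  xyz=[
    [0,0,-0.0003],
    [0,0,-0.0006],
    [0,0,-0.0006],
  ],
  twist=[0,0,0],
)

```text
t: 14.55
eef_pos: [0.5889, 0.1958, 0.1153]
orientation: [-180.0, -0.0, -13.9]
wrist_force: [-1.5, -1.3, -1.3]
gripper_width: 0.0107
```

Request:
servo_tool(
  hand=[1,1,1],
  xyz=[
    [0,0,-0.0004],
    [0,0,-0.0008],
    [0,0,-0.0008],
  ],
  twist=[0,0,0],
)

```text
t: 14.92
eef_pos: [0.5889, 0.1959, 0.1143]
orientation: [-180.0, -0.0, -13.9]
wrist_force: [-2.3, -1.4, 1.2]
gripper_width: 0.0106
```

```bash
python3 - <<'E'
from h import *
for i in range(4):
    s,f,g=wf();print(s['eef_pos'],s['orientation'],s['wrist_force'],s['torque'])
E
```

```text
[0.58886195 0.19586391 0.11434852] [-1.79998181e+02 -6.95632257e-03 -1.38653040e+01] [-2.28888896 -1.38777519  1.22701022] [-0.15796534  0.54225915 -0.00087305]
[0.58883251 0.19579457 0.11433541] [ 1.79999345e+02 -3.66032313e-03 -1.38720446e+01] [-1.91204955 -1.34141243  0.83790933] [-0.23198606  0.50700084 -0.04890405]
[0.588859   0.19584016 0.11430247] [-1.79998500e+02 -5.65486357e-03 -1.38678483e+01] [-2.38949805 -0.49425267  0.56826506] [-0.19258426  0.50100666 -0.00405812]
[0.5888786  0.19585885 0.11430455] [-1.79994869e+02 -6.19117231e-03 -1.38690660e+01] [-2.39568912 -1.76597369  1.76029614] [-0.15566232  0.4857324   0.0251134 ]
```

Request:
servo_tool(
  hand=[1,1,1,1,1],
  xyz=[
    [0.0014,0.0058,0],
    [0.0031,0.0126,0],
    [0.0031,0.0126,0],
    [0.0014,0.0058,0],
    [0,0,0],
  ],
  twist=[0,0,0,0,0],
)

```text
t: 15.75
eef_pos: [0.5889, 0.197, 0.1145]
orientation: [-179.9, -0.0, -13.8]
wrist_force: [0.4, 4.3, 0.9]
gripper_width: 0.0108
```

Request:
servo_tool(
  hand=[1,1,1,1],
  xyz=[
    [-0.0014,-0.0058,0],
    [-0.0031,-0.0126,0],
    [-0.0031,-0.0126,0],
    [-0.0031,-0.0126,0],
  ],
  twist=[0,0,0,0],
)

```text
t: 16.25
eef_pos: [0.5855, 0.1817, 0.114]
orientation: [179.9, 0.0, -13.9]
wrist_force: [-0.1, -1.6, 1.7]
gripper_width: 0.0106
```

```bash
python3 - <<'E'
from h import *
for i in range(2):
    s,f,g=wf();print(s['eef_pos'],s['orientation'],s['wrist_force'],s['torque'])
save(f,'w7')
E
```

```text
[0.58550542 0.18174187 0.11397484] [ 1.79887183e+02  2.48611590e-02 -1.39226965e+01] [-0.11176278 -1.5584468   1.70658307] [-0.18980544  0.16066691 -0.02356209]
[0.58550824 0.18174214 0.11392494] [ 1.79882014e+02  2.91979659e-02 -1.39202504e+01] [-0.65514796 -2.43943486  2.06066992] [-0.35901896  0.17292928 -0.02104778]
```

View pics/w7.png

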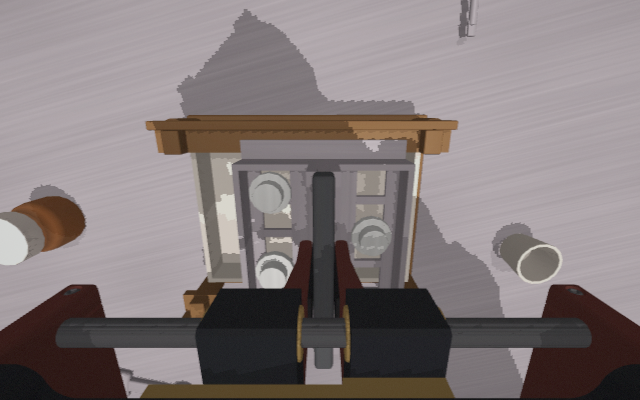

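Request:
servo_tool(
  hand=[1,1,1,1,1],
  xyz=[
    [0.0062,0.0252,0],
    [0,0,0],
    [0.0062,0.0252,0],
    [0,0,0],
    [0.0062,0.0252,0],
  ],
  twist=[0,0,0,0,0],
)

```text
t: 16.98
eef_pos: [0.5919, 0.2026, 0.1137]
orientation: [179.6, 0.0, -14.2]
wrist_force: [-0.5, -5.4, 2.2]
gripper_width: 0.0106
```

Request:
servo_tool(
  hand=[1,1,1,1,1],
  xyz=[
    [-0.0062,-0.0252,0],
    [0,0,0],
    [-0.0062,-0.0252,0],
    [-0.0031,-0.0126,0],
    [-0.0031,-0.0126,0],
  ],
  twist=[0,0,0,0,0],
)

```text
t: 17.6
eef_pos: [0.5891, 0.1955, 0.114]
orientation: [179.9, -0.0, -13.9]
wrist_force: [0.6, -1.0, 2.5]
gripper_width: 0.0107
```

```bash
python3 - <<'E'
from h import *
s,f,g=wf();print(s['eef_pos'],s['orientation'],s['wrist_force'],s['torque'])
save(f,'w8')
for l in['ball0_center','bushing0']:
    print(l,[(round(r['p'],2),np.round(r['point'],4).tolist()) for r in ctrl.mark_of(l,f)][:5])
f=ctrl.grab_frame('side');cv2.imwrite('pics/s8.png',cv2.resize(f['color'][110:220,260:380],None,fx=5,fy=5,interpolation=cv2.INTER_CUBIC))
for l in['ball0_center','bushing0']:
    print(l,[(round(r['p'],2),np.round(r['point'],4).tolist()) for r in ctrl.mark_of(l,f)][:5])
E
```

```text
[0.58905753 0.19553026 0.11396578] [ 1.79929007e+02 -1.80021797e-04 -1.38945990e+01] [ 0.55066574 -1.0140894   2.52874666] [-0.33386718 -0.078965   -0.13091562]
ball0_center []
bushing0 [(0.88, [0.5642, 0.2381, 0.0713]), (0.84, [0.6343, 0.2191, 0.0737]), (0.61, [0.5809, 0.1621, 0.0722])]
ball0_center [(0.2, [0.4112, 0.4482, 0.002])]
bushing0 [(0.59, [0.5631, 0.2385, 0.0738]), (0.58, [0.6254, 0.2203, 0.0743]), (0.46, [0.5762, 0.1624, 0.0722])]
```

View pics/w8.png

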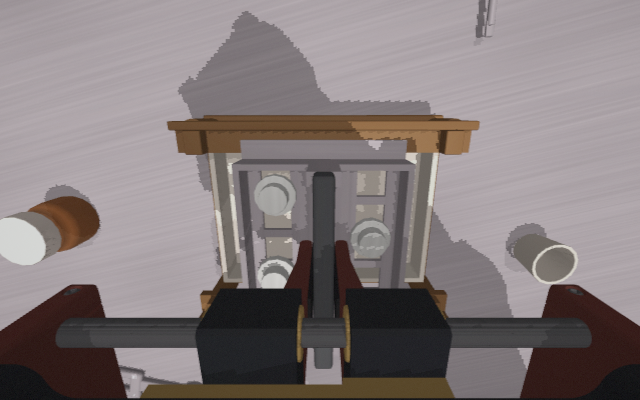

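View pics/s8.png

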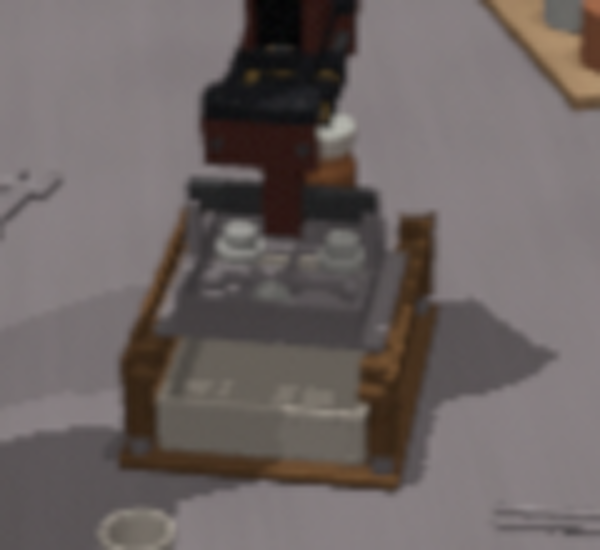

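Request:
servo_tool(
  hand=[1,1,1,1,1],
  xyz=[
    [0.0043,0.0175,0],
    [-0.0043,-0.0175,0],
    [0.0043,0.0175,0],
    [-0.0043,-0.0175,0],
    [0.0043,0.0175,0],
  ],
  twist=[0,0,0,0,0],
)

```text
t: 18.52
eef_pos: [0.593, 0.206, 0.1137]
orientation: [179.6, 0.0, -14.3]
wrist_force: [-0.0, -5.7, 2.9]
gripper_width: 0.0107
```

Request:
servo_tool(
  hand=[1,1,1,1,1],
  xyz=[
    [-0.0086,-0.035,0],
    [0,0,0],
    [-0.0086,-0.035,0],
    [0,0,0],
    [-0.0086,-0.035,0],
  ],
  twist=[0,0,0,0,0],
)

```text
t: 19.15
eef_pos: [0.5848, 0.1867, 0.1148]
orientation: [-179.6, -0.0, -13.4]
wrist_force: [0.1, 3.2, 1.3]
gripper_width: 0.0107
```

Request:
servo_tool(
  hand=[1,1,1,1,1],
  xyz=[
    [0.0086,0.035,0],
    [0,0,0],
    [0.0086,0.035,0],
    [0.0043,0.0175,0],
    [0.0043,0.0175,0],
  ],
  twist=[0,0,0,0,0],
)

```text
t: 19.77
eef_pos: [0.5885, 0.1964, 0.1142]
orientation: [-180.0, 0.0, -13.9]
wrist_force: [-0.7, 1.1, 1.5]
gripper_width: 0.0105
```

```bash
python3 - <<'E'
from h import *
s,f,g=wf();print(s['eef_pos'],s['orientation'],s['wrist_force'],s['torque'])
cv2.imwrite('pics/w9.png',cv2.resize(f['color'][90:330,130:500],None,fx=2,fy=2))
print([(round(r['p'],2),np.round(r['point'],4).tolist()) for r in ctrl.mark_of('ball0_center',f)][:5])
f=ctrl.grab_frame('side');cv2.imwrite('pics/s9.png',cv2.resize(f['color'][110:220,260:380],None,fx=5,fy=5,interpolation=cv2.INTER_CUBIC))
print([(round(r['p'],2),np.round(r['point'],4).tolist()) for r in ctrl.mark_of('ball0_center',f)][:5])
E
```

```text
[0.58851954 0.19635188 0.11421961] [-1.79965880e+02  2.74042499e-02 -1.38643561e+01] [-0.68906416  1.14972112  1.50740143] [0.12958131 0.11602609 0.07947555]
[]
[]
```

View pics/w9.png

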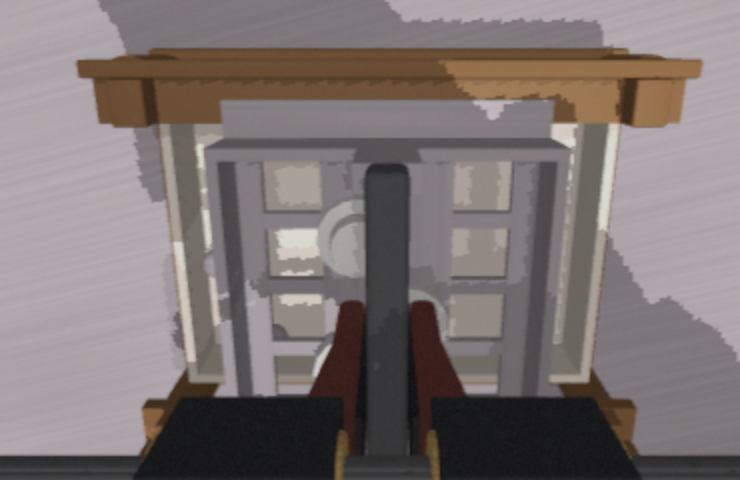

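View pics/s9.png

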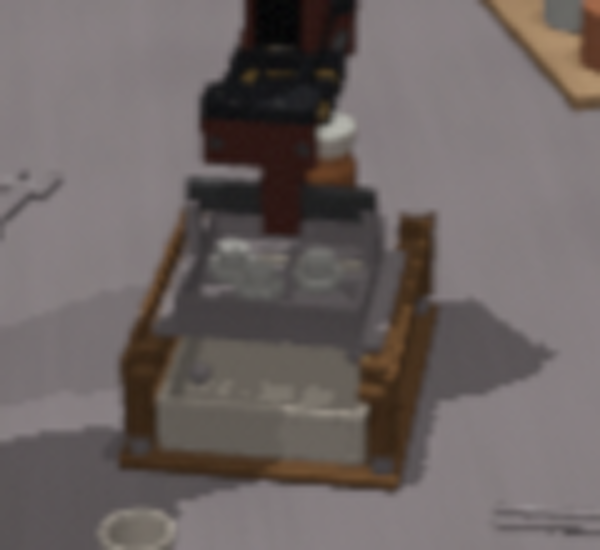

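Request:
servo_tool(
  hand=[1,1,1,1,1],
  xyz=[
    [0.0045,0.0184,0],
    [-0.0045,-0.0184,0],
    [0.0045,0.0184,0],
    [-0.0045,-0.0184,0],
    [0.0045,0.0184,0],
  ],
  twist=[0,0,0,0,0],
)

```text
t: 20.6
eef_pos: [0.5938, 0.2055, 0.1137]
orientation: [179.5, -0.0, -14.4]
wrist_force: [-0.6, -5.5, 2.9]
gripper_width: 0.0107
```

Request:
servo_tool(
  hand=[1,1,1,1,1],
  xyz=[
    [-0.009,-0.0368,0],
    [0,0,0],
    [-0.009,-0.0368,0],
    [0,0,0],
    [-0.009,-0.0368,0],
  ],
  twist=[0,0,0,0,0],
)

```text
t: 21.22
eef_pos: [0.585, 0.1852, 0.1147]
orientation: [-179.6, -0.1, -13.4]
wrist_force: [1.6, 2.4, 1.1]
gripper_width: 0.011
```

Request:
servo_tool(
  hand=[1,1,1,1,1],
  xyz=[
    [0.009,0.0368,0],
    [0,0,0],
    [0.009,0.0368,0],
    [0,0,0],
    [0.009,0.0368,0],
  ],
  twist=[0,0,0,0,0],
)

```text
t: 21.85
eef_pos: [0.5937, 0.2055, 0.1137]
orientation: [179.5, -0.0, -14.4]
wrist_force: [-0.3, -6.2, 4.6]
gripper_width: 0.0108
```

Request:
servo_tool(
  hand=[1,1,1,1,1],
  xyz=[
    [-0.009,-0.0368,0],
    [0,0,0],
    [-0.009,-0.0368,0],
    [-0.0045,-0.0184,0],
    [-0.0045,-0.0184,0],
  ],
  twist=[0,0,0,0,0],
)

```text
t: 22.48
eef_pos: [0.5893, 0.196, 0.1142]
orientation: [180.0, -0.0, -13.9]
wrist_force: [1.4, 0.0, 1.7]
gripper_width: 0.0109
```

```bash
cat > look.py <<'E'
from h import *
import sys
n=sys.argv[1]
s,f,g=wf();print(s['t'],s['eef_pos'],s['orientation'],s['wrist_force'],s['torque'])
cv2.imwrite('pics/w%s.png'%n,cv2.resize(f['color'][90:330,130:500],None,fx=2,fy=2))
print([(round(r['p'],2),np.round(r['point'],4).tolist()) for r in ctrl.mark_of('ball0_center',f)][:5])
f=ctrl.grab_frame('side');cv2.imwrite('pics/s%s.png'%n,cv2.resize(f['color'][110:220,260:380],None,fx=5,fy=5,interpolation=cv2.INTER_CUBIC))
print([(round(r['p'],2),np.round(r['point'],4).tolist()) for r in ctrl.mark_of('ball0_center',f)][:5])
E
python3 look.py 10
```

```text
22.475 [0.58932729 0.19598427 0.11419625] [ 1.79991729e+02 -3.48962719e-02 -1.38680179e+01] [1.42169578 0.02303476 1.70138897] [ 0.01744255 -0.19110264 -0.06658536]
[(0.72, [0.4096, 0.4447, -0.0005])]
[(0.7, [0.5874, 0.1833, 0.0726]), (0.35, [0.4121, 0.4452, 0.001])]
```

View pics/w10.png

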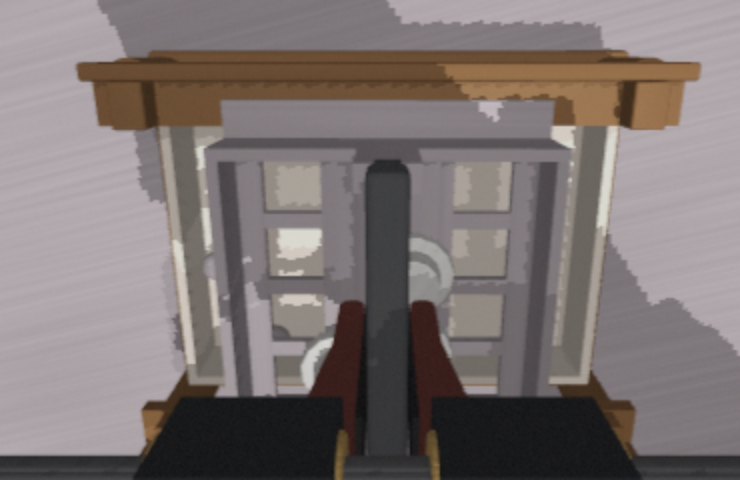

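View pics/s10.png

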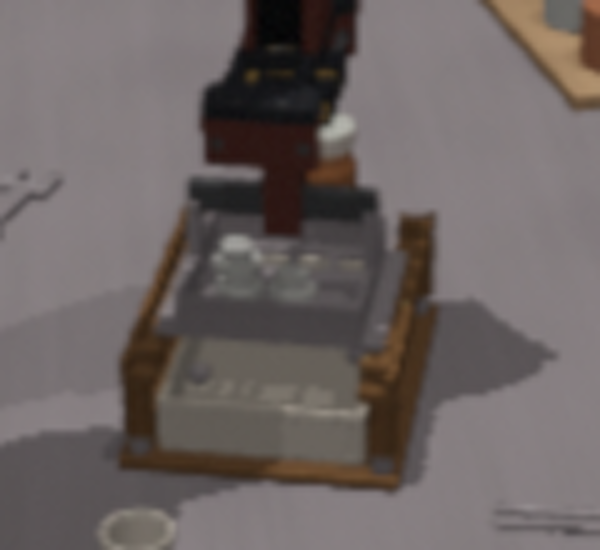

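Request:
servo_tool(
  hand=[1,1,1,1,1],
  xyz=[
    [0.0045,0.0184,0],
    [-0.0045,-0.0184,0],
    [0.0045,0.0184,0],
    [-0.0045,-0.0184,0],
    [0.0045,0.0184,0],
  ],
  twist=[0,0,0,0,0],
)

```text
t: 23.3
eef_pos: [0.5932, 0.2058, 0.1136]
orientation: [179.5, 0.0, -14.3]
wrist_force: [0.1, -5.3, 3.4]
gripper_width: 0.0107
```

Request:
servo_tool(
  hand=[1,1,1,1,1],
  xyz=[
    [-0.009,-0.0368,0],
    [0,0,0],
    [-0.009,-0.0368,0],
    [0,0,0],
    [-0.009,-0.0368,0],
  ],
  twist=[0,0,0,0,0],
)

```text
t: 23.92
eef_pos: [0.5845, 0.1855, 0.1147]
orientation: [-179.6, -0.0, -13.4]
wrist_force: [1.4, 3.9, 1.2]
gripper_width: 0.0106
```

Request:
servo_tool(
  hand=[1,1,1,1,1],
  xyz=[
    [0.009,0.0368,0],
    [0,0,0],
    [0.009,0.0368,0],
    [0,0,0],
    [0.009,0.0368,0],
  ],
  twist=[0,0,0,0,0],
)

```text
t: 24.55
eef_pos: [0.5932, 0.2058, 0.1136]
orientation: [179.5, 0.0, -14.3]
wrist_force: [0.1, -6.6, 3.1]
gripper_width: 0.0106
```

Request:
servo_tool(
  hand=[1,1,1,1,1],
  xyz=[
    [-0.009,-0.0368,0],
    [0,0,0],
    [-0.009,-0.0368,0],
    [-0.001,-0.004,0],
    [-0.001,-0.004,0],
  ],
  twist=[0,0,0,0,0],
)

```text
t: 25.18
eef_pos: [0.5924, 0.2126, 0.1143]
orientation: [-179.9, -0.0, -13.7]
wrist_force: [0.6, 3.3, 0.6]
gripper_width: 0.0107
```

```bash
python3 look.py 11
```

```text
25.175 [0.59242411 0.21257997 0.11431474] [-1.79880120e+02 -1.18702003e-02 -1.37391568e+01] [0.62696056 3.33472466 0.57435547] [ 0.8114017  -0.19563252 -0.05168883]
[(0.6, [0.5331, 0.1889, 0.0177])]
[]
```

View pics/w11.png

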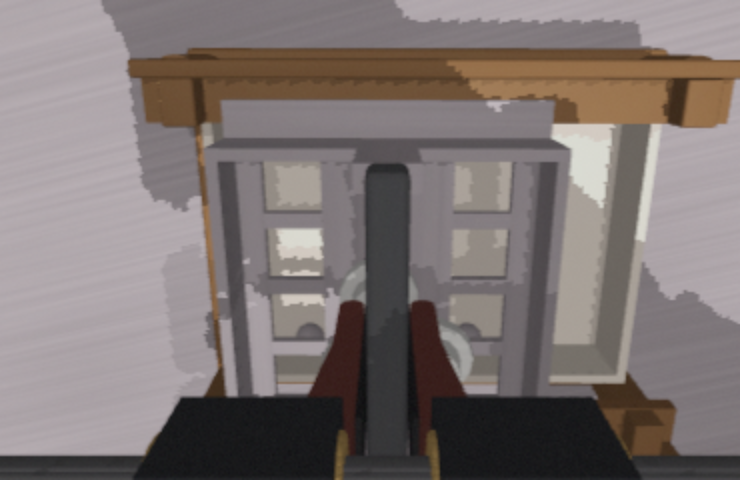

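View pics/s11.png

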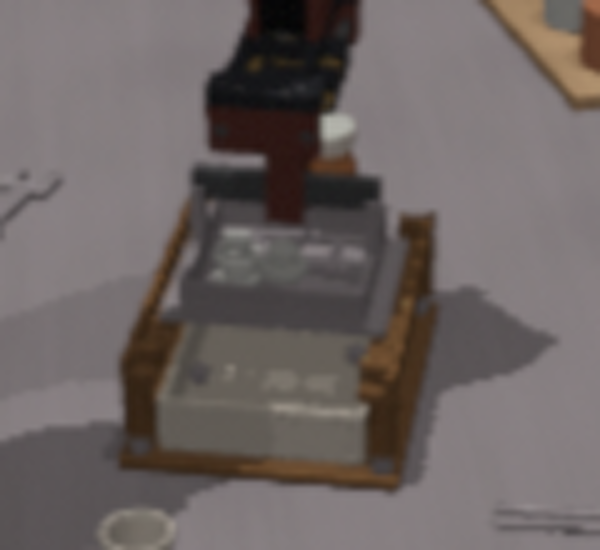

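```bash
python3 - <<'E'
from h import *
c=np.array([.5888-.0,.1958]);a=np.radians(-13.9);x=np.array([np.cos(a),np.sin(a)]);y=np.array([-np.sin(a),np.cos(a)])
def ray(K,T,u,v,z=.019):
    d=T[:3,:3]@np.array([(u-K[0,2])/K[0,0],(v-K[1,2])/K[1,1],1]);p=T[:3,3]+d*(z-T[2,3])/d[2];return np.round([(p[:2]-c)@x,(p[:2]-c)@y],3)
s,f,g=wf();K=np.array(f['intrinsics'])
for n,u,v in(('A',310,330),('B',468,330)): print('w11',n,ray(K,g['cam_to_world'],u/2+130,v/2+90))
T=np.array(g['cam_to_world']).copy();T[:2,3]-=.0165*y
for n,u,v in(('C',210,262),('D',278,330)): print('w10',n,ray(K,T,u/2+130,v/2+90))
f=ctrl.grab_frame('side')
for n,u,v in(('E',200,370),('F',355,352)): print('s',n,ray(np.array(f['intrinsics']),np.array(f['cam_to_world']),u/5+260,v/5+110))
E
```

```text
w11 A [-0.049  0.053]
w11 B [-0.049 -0.025]
w10 C [-0.013  0.082]
w10 D [-0.049  0.052]
s E [-0.047 -0.019]
s F [0.045 0.017]
```

Request:
servo_tool(
  hand=[1,1,1,1],
  xyz=[
    [-0.0017,-0.007,0],
    [-0.0035,-0.0144,0],
    [-0.0035,-0.0144,0],
    [-0.0035,-0.0144,0],
  ],
  twist=[0,0,0,0],
)

```text
t: 25.98
eef_pos: [0.5886, 0.1938, 0.1139]
orientation: [179.9, 0.0, -13.9]
wrist_force: [-0.7, -2.8, 2.8]
gripper_width: 0.0107
```

```bash
python3 look.py 12
```

```text
25.975 [0.58857503 0.19384748 0.11389606] [ 1.79853682e+02  3.15952620e-02 -1.39434725e+01] [-0.73922304 -2.76292739  2.81062681] [-0.50757674  0.1885327   0.06698664]
[(0.6, [0.5872, 0.1928, 0.0723]), (0.26, [0.492, -0.0009, 0.0007])]
[]
```

View pics/w12.png

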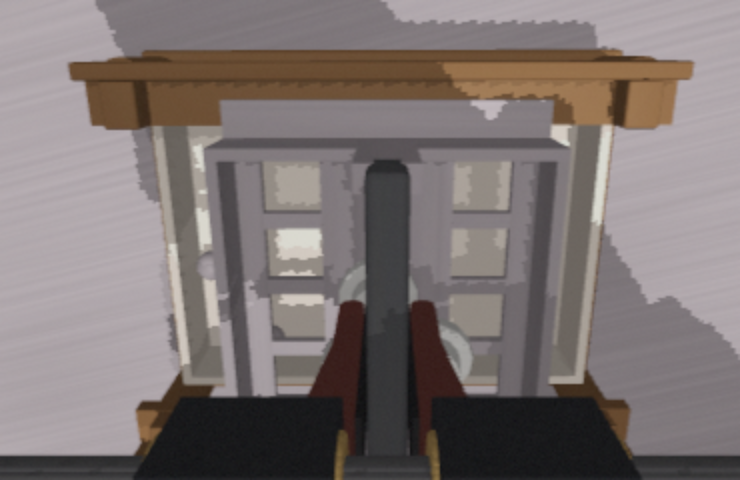

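View pics/s12.png

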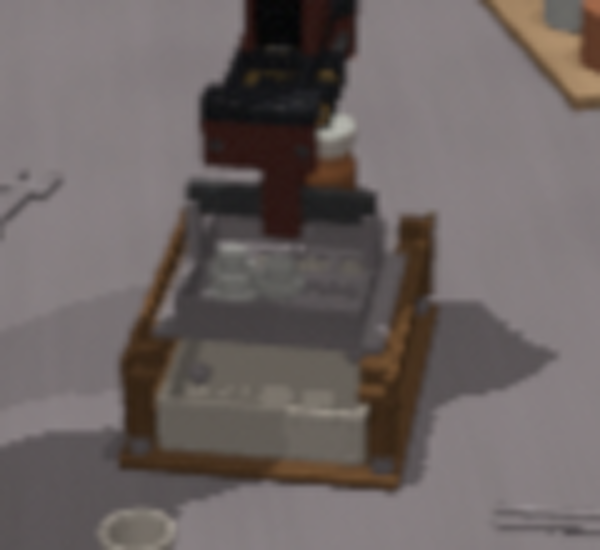

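Request:
servo_tool(
  hand=[1,1,1],
  xyz=[
    [0.0002,0.001,0.0004],
    [0.0002,0.001,0.0008],
    [0.0002,0.001,0.0008],
  ],
  twist=[0,0,0],
  squeeze=15,
)

```text
t: 26.55
eef_pos: [0.5891, 0.197, 0.1148]
orientation: [-180.0, 0.0, -13.9]
wrist_force: [-0.4, -2.6, -0.8]
gripper_width: 0.011
```

Request:
servo_tool(
  hand=[0.8,0.5,0.1,-0.3,-0.3],
  xyz=[
    [0,0,0],
    [0,0,0],
    [0,0,0],
    [0,0,0],
    [0,0,0],
  ],
  twist=[0,0,0,0,0],
)

```text
t: 27.18
eef_pos: [0.589, 0.197, 0.115]
orientation: [-180.0, -0.0, -13.9]
wrist_force: [-0.3, -0.6, 0.2]
gripper_width: 0.0476
```

Request:
servo_tool(
  hand=[-0.3,-0.3,-0.3,-0.3,-0.3],
  xyz=[
    [0,0,0],
    [0,0,0.005],
    [0,0,0.02],
    [0,0,0.04],
    [0,0,0.065],
  ],
  twist=[0,0,0,0,0],
)

```text
t: 27.8
eef_pos: [0.589, 0.1968, 0.1815]
orientation: [-180.0, -0.0, -13.9]
wrist_force: [0.3, -0.4, -0.5]
gripper_width: 0.0571
```

Request:
servo_tool(
  hand=[-0.3,-0.3,-0.3,-0.3,-0.3],
  xyz=[
    [0,0,0.03],
    [-0.02,-0.03,0.06],
    [-0.04,-0.08,0.09],
    [-0.06,-0.13,0.11],
    [-0.07,-0.15,0.11],
  ],
  twist=[0,0,0,0,0],
)

```text
t: 28.42
eef_pos: [0.5191, 0.0438, 0.2933]
orientation: [-180.0, -0.3, -14.1]
wrist_force: [-0.3, 1.2, 0.5]
gripper_width: 0.0573
```

Request:
servo_tool(
  hand=[-0.3,-0.3,-0.3,-0.3,-0.3],
  xyz=[
    [-0.02,-0.05,0],
    [-0.04,-0.1,0],
    [-0.05,-0.15,0],
    [-0.05,-0.18,0],
    [-0.05,-0.18,0],
  ],
  twist=[0,0,0,0,0],
)

```text
t: 29.05
eef_pos: [0.4687, -0.1355, 0.2911]
orientation: [180.0, -0.1, -14.1]
wrist_force: [0.2, 0.5, -0.0]
gripper_width: 0.0574
```

```bash
python3 - <<'E'
from h import *
s=ctrl.state();print(s['t'],s['eef_pos'],s['wrist_force'],s['gripper_width'])
for n in('top','side'):
    f=ctrl.grab_frame(n)
    for l in['sieve','fixture','ball0_center','bushing0','crucible','jar','head']:
        print(n,l,[(round(r['p'],2),np.round(r['point'],4).tolist()) for r in ctrl.mark_of(l,f)][:4])
    r=f['color'][140:260,180:330] if n=='top' else f['color'][100:220,250:390]
    cv2.imwrite('pics/z%s.png'%n,cv2.resize(r,None,fx=5,fy=5,interpolation=cv2.INTER_CUBIC))
    if n=='top':
        P=pts(f);P=P[(abs(P[:,0]-.589)<.11)&(abs(P[:,1]-.196)<.12)]
        B=P[(P[:,2]>.13)&(P[:,2]<.16)];print('bar',len(B),cv2.minAreaRect((B[:,:2]*1000).astype(np.float32)),np.median(B[:,2]))
        a=np.polyfit(B[:,0],B[:,2],1);print('slope along x',a)
E
```

```text
29.05 [ 0.46872784 -0.13551048  0.29113969] [ 0.24127171  0.48477591 -0.0296277 ] 0.05741210262517428
top sieve [(0.74, [0.7701, 0.0196, 0.001]), (0.73, [0.5851, 0.1997, 0.0677])]
top fixture [(0.63, [0.5875, 0.195, 0.0001])]
top ball0_center [(0.44, [0.7657, 0.0175, 0.0001])]
top bushing0 [(0.58, [0.5577, 0.1834, 0.0757]), (0.57, [0.5876, 0.1992, 0.0742]), (0.44, [0.5888, 0.1983, 0.0083]), (0.41, [0.5616, 0.2152, 0.0708])]
top crucible [(0.46, [0.4861, 0.0015, 0.0007])]
top jar [(0.91, [0.6335, 0.4391, -0.0013])]
top head []
bar 268 ((589.0293579101562, 199.42860412597656), (17.31879997253418, 115.88125610351562), 76.1976318359375) 0.14160556628964255
slope along x [-0.00200994  0.14188731]
side sieve [(0.96, [0.5867, 0.1934, 0.0678])]
side fixture [(0.86, [0.5957, 0.1944, -0.0023])]
side ball0_center []
side bushing0 [(0.56, [0.5885, 0.1985, 0.0111]), (0.51, [0.5539, 0.1854, 0.0724]), (0.48, [0.5833, 0.2032, 0.0724]), (0.47, [0.5602, 0.2153, 0.0745])]
side crucible [(0.74, [0.492, -0.0044, -0.001])]
side jar [(0.74, [0.5832, 0.2036, 0.0716]), (0.49, [0.6329, 0.4379, -0.0034])]
side head [(0.61, [0.4104, 0.4462, -0.0017]), (0.57, [0.4048, -0.4256, -0.0035])]
```

View pics/ztop.png

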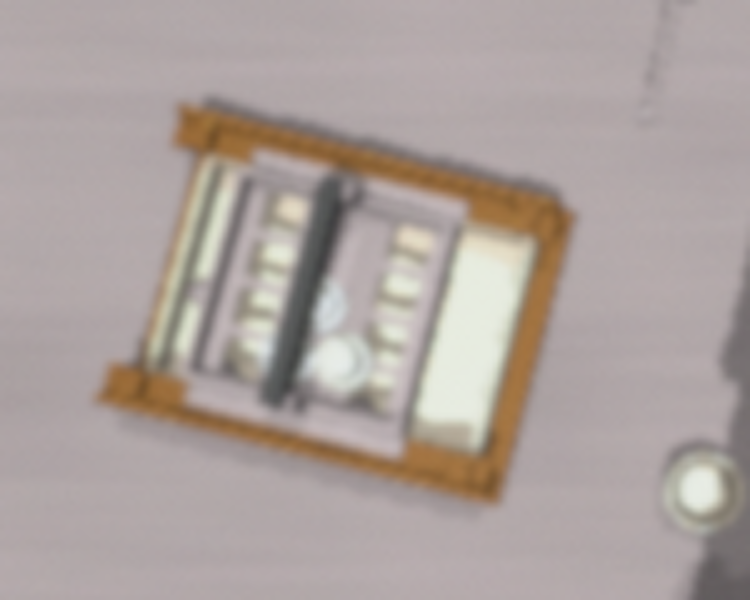

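View pics/zside.png

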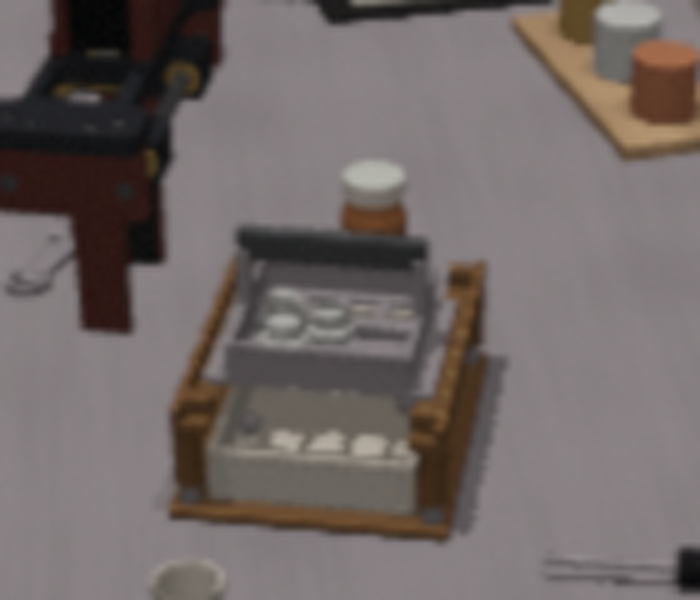

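Request:
servo_tool(
  hand=[-0.3,-0.3,-0.3,-0.3,-0.3],
  xyz=[
    [0.02,0.05,0],
    [0.04,0.1,0],
    [0.06,0.15,0],
    [0.075,0.19,0],
    [0.08,0.21,0],
  ],
  twist=[0,0,0,0,0],
)

```text
t: 30.48
eef_pos: [0.5494, 0.0797, 0.2897]
orientation: [-180.0, 0.0, -13.7]
wrist_force: [0.1, 0.4, 0.1]
gripper_width: 0.0573
```

Request:
servo_tool(
  hand=[-0.3,-0.3,-0.3],
  xyz=[
    [0,0,0],
    [0,0,0],
    [0,0,0],
  ],
  twist=[0,0,0],
)

```text
t: 30.85
eef_pos: [0.549, 0.0753, 0.2901]
orientation: [180.0, -0.0, -14.0]
wrist_force: [-0.1, 1.0, -0.3]
gripper_width: 0.0572
```

```bash
python3 - <<'E'
from h import *
s,f,g=wf();print(s['t'],s['eef_pos'])
cv2.imwrite('pics/w20.png',cv2.resize(f['color'][60:340,120:520],None,fx=2,fy=2,interpolation=cv2.INTER_CUBIC))
for l in['sieve','ball0_center','bushing0']:
    print(l,[(round(r['p'],2),np.round(r['point'],4).tolist()) for r in ctrl.mark_of(l,f)][:6])
E
```

```text
30.85 [0.54896739 0.07525731 0.2900887 ]
sieve [(0.6, [0.4916, -0.0005, 0.0014])]
ball0_center [(0.58, [0.5333, 0.1908, 0.0163])]
bushing0 [(0.82, [0.5624, 0.1836, 0.0729]), (0.74, [0.5891, 0.1978, 0.0708]), (0.67, [0.5607, 0.2171, 0.0699])]
```

View pics/w20.png

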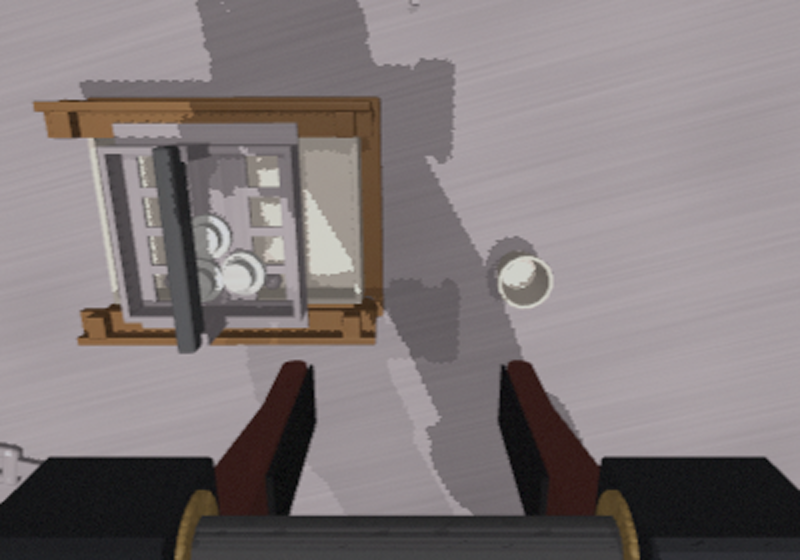

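```bash
python3 -c "
from station import ctrl
print(ctrl.close_job())"
```

```text
the job is handed in; nothing more can be done
None
```

I handed the job in at about 31 s of the 58 s allowed. The sieve is released and lying level on the rails, with the four balls in the dish and the three bushings still in the sieve. No verdict was reported.

- **Lift and carry:** I gripped the sieve by the middle of its handle bar at 45 N, lifted it level, and carried it over with gentle accelerations.
- **Lowering:** I lowered it in sub-millimetre steps until the force changed, with the underside at about 68 mm. The rails then bore about 7 N.
- **Shaking:** I first slid it slowly 13 mm to each side. I then shook it with commanded reaches of up to 19 mm each way. It lagged the commands, so I estimate the fast strokes reached about 12 to 13 mm. Wrist readings stayed within about 7 N, and nothing suggested it struck a stop.
- **Balls:** The pictures showed balls in the dish at four separate places, in fixture coordinates about (-49, 53), (-49, -22), (-13, 82) and (45, 17) mm. No single picture showed all four at once, and the trained network found only one of them. The count therefore comes from comparing several views.
- **Sieve and bushings:** The last views showed three bushings in the sieve and no ball in the parts of the gutter I could see. The handle bar was level to within 0.002 rad along its length, about 1 mm from the fixture's centre, and parallel to it within about 0.1°.
- **Bystanders:** The crucible, jar and head were found where they started. The spanners and driver were only seen in the pictures, and nothing went near them. The arm was clear of everything.

One disagreement came up: the top and wrist cameras differed by about 3 mm on the fixture's position along the rails. I went mostly with the wrist camera, and the views after lowering looked symmetric.

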